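# Reset the indexing board-support rail

### The job

Set up the board-support rail for the next board: lift the support arm off the carriage's pin and lay it flat on the desk top, let go of it, then lift the release bar, hold it up while you slide the carriage level with the tall pointed marker on the back plate, and let the bar drop fully into the notch there. Then put the arm back on the pin the other way round, right down in its channel with the forked end to the front over the release bar, and let go. Leave the other things on the desk where they are.

Things in the scene. Friction and masses are not known exactly. Their poses are not given: they have to be found in the camera images.
- rail: fixed rail. Origin on the desk top (z 0) below the carriage's pin as it starts; x points across to the back plate, y along the rail, z up. Base plate x -44 to 124, y -130 to 130 mm, 10 mm thick; back plate at x 116 to 122 mm, 86 mm high. A 2.6 mm thick black mat covers world x 0.256 to 0.556, y -0.242 to 0.245 m. But for things listed, the desk is free over world x 0.30 to 0.60, y -0.33 to 0.33 m.
- rack_mid (a point): middle notch of the rack along the rail's front, at the teeth's tops, 25 mm up; rail x -32 mm. 7 notches between round-topped teeth at rail y -75, -50, ... 75 mm (25 mm pitch).
- carriage (a joint): position of the carriage along the rail's +y, m: 0 in the middle notch (its start), range -0.079 to 0.079, notches every 0.025. Friction about 1 N with the release bar up; with it down the pawl locks it (about 2 mm of play each way).
- release_bar (a joint): lift of the release bar, m: 0 fully down in a notch, to 0.022. Above 0.014 the pawl is clear of the teeth. A spring pulls it down (3 to 5 N, plus 0.8 N weight); let go, it drops and slides off a tooth's flank into the nearest notch. While the arm lies on the pin the bar can rise only 5 mm.
- bar_grip (a point): middle of the release bar's grip (moves with it): a 12 mm round rod along the rail's y, 76 mm long, 44 mm above the desk when down, 70 mm in front of the pin; links at its ends lead back to the pawl plate (front face 28 mm behind the rod, 37 to 51 mm high). The base plate does not reach under the grip.
- pin_foot (a point): foot of the carriage's pin on the channel floor, 55 mm above the desk; axes as the rail's. Pin 11 mm thick, 28 mm high, top 8 mm tapered. The channel runs along x from -25 to 106 mm of the pin, 34 mm wide between cheeks 14 mm high, 8 mm thick, open to the front, closed at the back: an arm in it can be gripped only where it stands out in front.
- support_arm: loose straight dark steel arm, 185 x 28 x 14 mm, 0.1 to 0.2 kg. Origin on its underside below its 15 mm through hole; x points to the forked end, 100 mm from it (slot 10 x 30 mm); plain end 85 mm from it. Starts on the pin in the channel, plain end to the front, 60 mm out, 5 mm above the release bar. Fits either way round, 2 mm play round the pin, 3 mm each side in the channel.
- hole_mid (a point): centre of the arm's hole at half its thickness (7 mm above the arm's underside).
- fork_mid (a point): between the prongs of the fork, 85 mm from the hole, at half thickness.
- tall_marker: clip on top of the back plate with an upright tongue ending in a point, 50 mm tall, 16 mm wide; origin at its foot, 86 mm above the desk, axes as the rail's. It stands level (same rail y) with the notch at rail y -75, -50, 50 or 75 mm. Three low clips with round tops, 20 mm tall, stand at the other three and do not matter.
- glue_bottle: yellow glue bottle with red spout, upright, 54 mm across, 166 mm tall; origin under its centre. To be left alone.
- tape_roll: roll of paper tape lying flat, 92 mm across, 46 mm high; origin under its centre. To be left alone.
- screw_tin: round tin with red lid, 64 mm across, 24 mm high; origin under its centre. To be left alone.
- solder_spool: red spool of solder wire, 69 x 59 mm, 33 mm high; origin underneath, within 10 mm of its centre. To be left alone.
- flux_bottle: small amber bottle with white cap, 31 mm across, 67 mm tall; origin under its centre. To be left alone.
- eraser: block eraser in a blue sleeve, 36 x 46 x 12 mm; origin under its centre. To be left alone.
- charger_brick: beige charger block, 43 x 34 x 32 mm; origin under its centre. To be left alone.
Mind the look-alikes: they are no part of the job. There is more than one size of the support_arm; the one meant has the size given above.

How it is judged (in metres and radians):
On the way, in this order (a step that is already met when the one before it is completed fails the run):
1. the arm lies flat on the desk top, off the carriage, let go (height (world z) of hole_mid below 0.02 m and angle between support_arm's own z axis and vertical below 0.25 rad and linear speed of support_arm below 0.02 m/s and contact force between the fingers and support_arm below 0.1 N), for 0.2 s.
2. the release bar is held up clear of the teeth with the carriage within 12 mm of the marker (value of joint release_bar above 0.012 m and y of pin_foot in the frame of tall_marker between -0.012 and 0.012 m), for 0.05 s.
3. the bar has been let go and has dropped fully into the notch level with the marker (value of joint release_bar below 0.004 m and y of pin_foot in the frame of tall_marker between -0.006 and 0.006 m and contact force between the fingers and anything else below 0.1 N), for 0.2 s.
At the end, for the whole second after the job is handed in: The release bar is fully down (under 4 mm) with the carriage within 6 mm of level with the tall pointed marker; the arm lies flat in the channel (within 3 deg), its hole round the pin (within 5 mm) and no more than 3.5 mm above the channel floor, forked end to the front, at rest and let go (y of pin_foot in the frame of tall_marker between -0.006 and 0.006 m and value of joint release_bar below 0.004 m and horizontal distance between hole_mid and pin_foot below 0.005 m and z of hole_mid in the frame of pin_foot between 0.004 and 0.0105 m and x of fork_mid in the frame of pin_foot below -0.07 m and angle between the z axis of support_arm and the z axis of pin_foot, either way round below 0.05 rad and linear speed of support_arm below 0.01 m/s); the robot touches nothing.
It fails at once if one of the other seven things on the desk is shifted by more than 25 mm (distance of any of glue_bottle, tape_roll, screw_tin, solder_spool, flux_bottle, eraser, charger_brick from where it was at the start of the episode above 0.025 m).
It also fails if it takes over 72 s, if anything falls off the work surface, if the arm or the gripper's body presses on something with over 40 N, if the wrist force passes 120 N, or if a joint passes its speed limit or range.

### The arm

A 6-joint arm with a two-finger parallel gripper is mounted at the origin on a cart in front of the work surface, level with it; the furniture and walls round the work are solid. World frame = base frame: x ahead of the robot, y to its left, z up, the work surface at z = 0. Lengths are in m, angles in degrees, forces in N, time in s.
With the tool pointing down it reaches from about 0.275 to 0.75 m from the base axis. Payload 10.2 kg.
Tool frame: the origin (TCP) lies at the very end of the fingers, on their centre line; the grasp point (between the pads) lies 19 mm behind it (bot.tcp_to_grasp is the distance from the TCP to the grasp point, in m); z points along the fingers, y is the line along which they close (so a half turn about z gives the same grasp; the last joint's range is limited). The gripper opens to 88 mm and grips with 3 to 60 N. Pads are 18 mm wide; open, the fingers measure 123 mm over their backs; the gripper's body (75 mm by 187 mm) begins 45 mm behind the grasp point.
Start: joints at [55.096, 17.928, 85.812, -0, 76.261, -12.8], TCP at [0.198, 0.486, 0.239] pointing down, gripper open.
Joint ranges: [-168.41, 168.41], [-55.51, 124.54], [10.69, 146.95], [-70.63, 250.63], [1, 178], [-165.06, 165.06]. Speed limits (degrees/s): [136.94, 136.94, 172.46, 180, 180, 180].

### API

Orientations are given as a 3x3 rotation matrix whose columns are the frame's x, y, z axes.
In Python, from rig import bot gives the robot as it stands.
- The arm moves only by the shell command python3 -m creep 'ROWS'. ROWS is JSON, a list of rows, each a list of 3 entries, a list of its own where there are three numbers: the shift along the world's x, y, z in m, then the turn, a rotation vector about the world's x, y, z in degrees, then the opening, from 0 (shut) to 1 (fully open). In form: [[[x, y, z], [ax, ay, az], grip], ...]. A call has 1 to 8 rows; each row shifts and turns the commanded pose from where the row before left it; what a row does not reach is not made up. A row lasts 1/12 s, in which the tool goes at most 41.7 mm and 7.16 degrees, less where a joint would pass 70% of its speed; a pose out of reach is approached as far as the arm can. A call is refused whole if a number of a shift passes 0.0417 or a number of a turn 7.16, either way. A call with a gripper value outside its range is refused whole. The fingers move at their own pace and stop on an object; the grip force is fixed at half the most. Time passes only in rows, so rows that do not move let the fingers close. It gives the time, the measured TCP pose, the force, the opening and the grip force at its end, in the units of the state.
- bot.state(): the state, without advancing time (a new reading comes with each control period).
- bot.capture(name): name is "side" or "top"; returns a dict with "pixels" (420x560x3 uint8, red, green, blue), "K" (3x3 intrinsics, pixels), "R" (3x3) and "t" (3): a world point X has camera coordinates R X + t. Camera axes: x right, y down, z forward; pixel columns grow to the right and rows downward; lengths in m; the calibration is good to about 2 mm. A picture is of the moment at which its call begins. There is no depth.
- bot.sign_off(): hands the job in; it is judged then, once.
The state is a dict: "time": time; "joint_pos": joint angles; "dq": joint speeds; "effort": joint torques, N m; "ee_pos": TCP position; "tcp_rot": TCP orientation; "wrist_force": force on the tool from outside, world axes, zero at the start; "torque": the same for the moment, N m; "finger_gap": opening from 0.0 (shut) to 1.0 (fully open); "finger_force": force on a finger pad.
Only numpy, scipy, OpenCV 4.12 (cv2) and the standard library are available. Lean on these libraries where they do the work, as an engineer would, in place of code of your own. Each camera call takes 0.05 s, during which the arm holds its last target. There are 200 camera calls.

## Working session

There is one attempt and no reset: what is moved stays moved. The work goes in short steps, Python scripts to look and compute and a shell command to move; the robot and the scene stay as the last step left them, time stands still between calls to the robot, and variables do not carry over. Pictures are saved under pics/ and viewed, at most 10 in all, crops included, and the job is handed in when it is done.

```bash
mkdir -p pics; python3 - <<'E'
from rig import bot
import cv2,pickle
for n in("side","top"):
    c=bot.capture(n); cv2.imwrite(f"pics/{n}0.png",c["pixels"][:,:,::-1]); pickle.dump(c,open(n+"0.pkl","wb")); print(n,c["K"],c["R"],c["t"])
s=bot.state();print(s["time"],s["tcp_rot"],s["finger_gap"],bot.tcp_to_grasp)
E
```

```text
side [[453.24441498   0.         274.47425824]
 [  0.         453.24441498 208.61089666]
 [  0.           0.           1.        ]] [[-0.9873246  -0.1570247   0.02309511]
 [-0.09728261  0.48375753 -0.86977856]
 [ 0.12540429 -0.86100052 -0.49290148]] [0.54388518 0.08729715 1.26998751]
top [[476.18982056   0.         271.16575354]
 [  0.         476.18982056 209.26890354]
 [  0.           0.           1.        ]] [[ 2.02442541e-02 -9.99794939e-01 -5.00759491e-04]
 [-9.85239052e-01 -1.98643602e-02 -1.70027694e-01]
 [ 1.69982881e-01  3.93545165e-03 -9.85439157e-01]] [0.04968527 0.56869828 1.31087971]
0.1 [[-9.26491620e-01  3.76314915e-01 -6.02622226e-04]
 [ 3.76315334e-01  9.26491204e-01 -9.04801199e-04]
 [ 2.17834006e-04 -1.06506671e-03 -9.99999409e-01]] 0.9991570196732186 0.0187
```

View pics/side0.png

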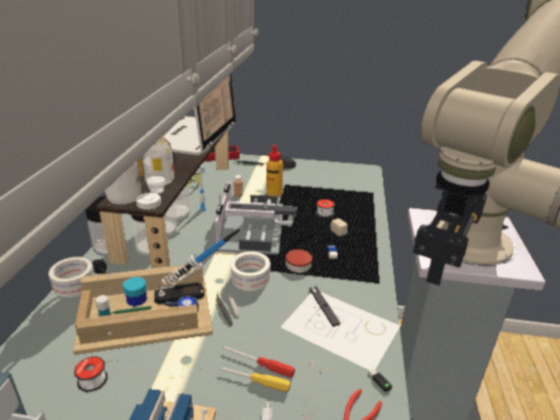

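View pics/top0.png

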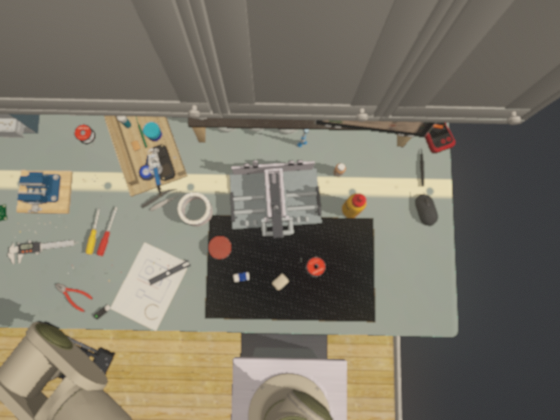

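Side: the rail is at about (250,220). Top: the rail is at about (275,195), with the arm along column 275 and the bar grip at about (278,233). The bottle, tape, tin, spool, eraser and brick lie around it. I'll zoom in on both.

```bash
python3 - <<'E'
import cv2,numpy as np,pickle
T=pickle.load(open("top0.pkl","rb"));S=pickle.load(open("side0.pkl","rb"))
a=T["pixels"][145:245,220:370,::-1];b=S["pixels"][165:265,195:345,::-1]
cv2.imwrite("pics/c1.png",cv2.resize(np.ascontiguousarray(a),(800,533),interpolation=cv2.INTER_CUBIC))
cv2.imwrite("pics/c2.png",cv2.resize(np.ascontiguousarray(b),(800,533),interpolation=cv2.INTER_CUBIC))
E
```

```text
(no output)
```

View pics/c1.png

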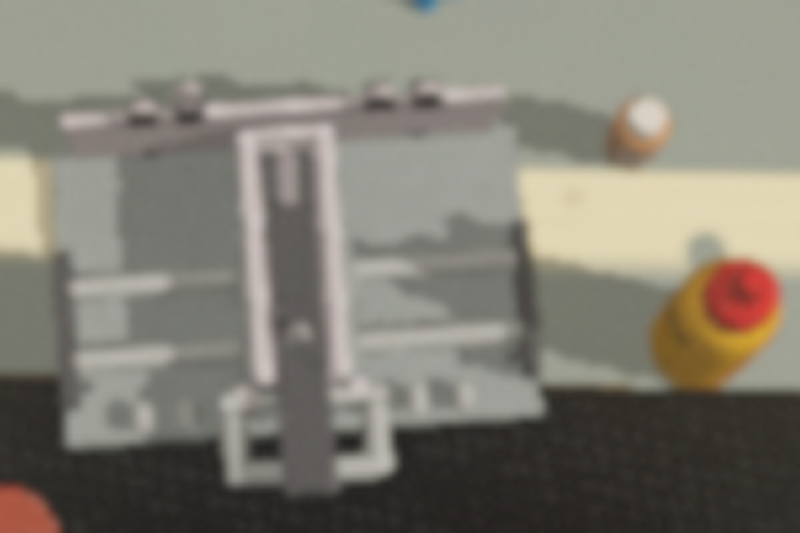

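View pics/c2.png

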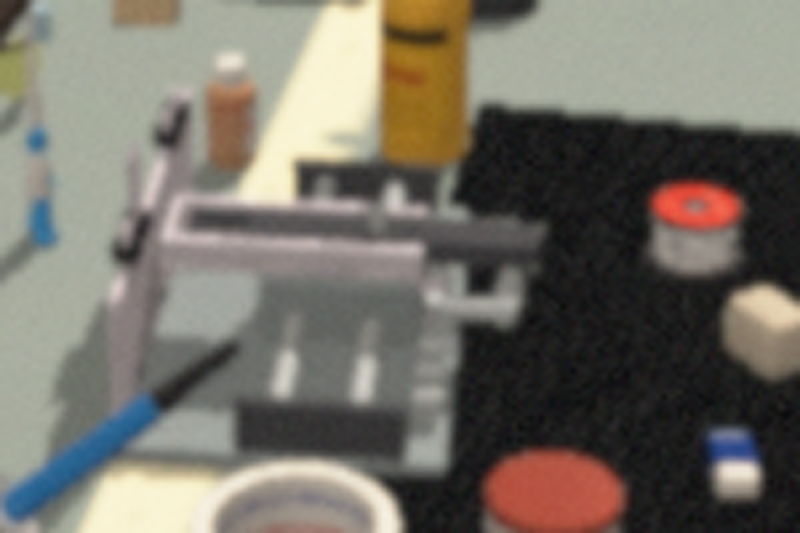

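Top crop: four clips at x≈143, 190, 380 and 427. The second from left (190,80) stands taller. Pin top is at about (298,330), arm front end at (287–338, ~493), grip rod at about (230–395, 470). The side crop agrees that the tall tongue is on the near (+y) half. Next I'll measure.

```bash
cat > h.py <<'E'
import cv2,numpy as np,pickle
def ray(c,u,v,z):
    d=c["R"].T@np.linalg.solve(c["K"],[u,v,1.]); o=-c["R"].T@c["t"]
    return o+d*(z-o[2])/d[2]
def proj(c,X):
    p=c["K"]@(c["R"]@np.asarray(X)+c["t"]); return p[:2]/p[2]
def fit(A,B): # planar rigid: rail A -> world B
    A=np.array(A);B=np.array(B);a=A-A.mean(0);b=B-B.mean(0)
    th=np.arctan2((a[:,0]*b[:,1]-a[:,1]*b[:,0]).sum(),(a*b).sum())
    R=np.array([[np.cos(th),-np.sin(th)],[np.sin(th),np.cos(th)]]);t=B.mean(0)-R@A.mean(0)
    return th,R,t,B-(A@R.T+t)
E
python3 - <<'E'
from h import *
T=pickle.load(open("top0.pkl","rb"));S=pickle.load(open("side0.pkl","rb"))
ct=lambda x,y:(220-.5+(x+.5)/5.333,145-.5+(y+.5)/5.333)
cs=lambda x,y:(195-.5+(x+.5)/5.333,165-.5+(y+.5)/5.333)
pt=[((65,448),.01,(-44,130)),((547,414),.01,(-44,-130)),((60,122),.086,(119,130)),((510,92),.086,(119,-130)),
((287,497),.069,(-85,14)),((339,491),.069,(-85,-14)),((298,328),.083,(0,0)),((228,480),.044,(-73,38)),((395,470),.044,(-73,-38))]
B=[ray(T,*ct(*p),z)[:2]*1000 for p,z,_ in pt]
th,R,t,r=fit([q for *_,q in pt],B);print("top",np.degrees(th),t,r.round(1).tolist())
ps=[((446,472),.01,(-44,130)),((545,228),.069,(-85,-14)),((543,262),.069,(-85,14)),((378,208),.083,(0,0)),((421,247),.069,(-25,25))]
for p,z,q in ps: print("side",q,(R.T@(ray(S,*cs(*p),z)[:2]*1000-t)).round(1))
for x,y in((143,100),(190,80),(380,85),(427,82)):
  for z in(.106,.136): print("clip",z,(R.T@(ray(T,*ct(x,y),z)[:2]*1000-t)).round(1))
# objects by colour
hsv=lambda c:cv2.cvtColor(c["pixels"],cv2.COLOR_RGB2HSV)
for n,c in(("top",T),("side",S)):
  h=hsv(c)
  for k,lo,hi in(("red",(0,130,90),(10,255,255)),("yel",(15,150,120),(30,255,255)),("blue",(105,120,60),(130,255,255)),("beige",(12,25,120),(30,110,255)),("white",(0,0,200),(179,40,255))):
    m=cv2.inRange(h,lo,hi);_,_,st,ce=cv2.connectedComponentsWithStats(m)
    print(n,k,[(ce[i].round(1).tolist(),st[i,2:5].tolist(),(ray(c,*ce[i],.03)[:2]).round(3).tolist()) for i in range(1,len(st)) if st[i,4]>25 and 180<ce[i][0]<400 and 130<ce[i][1]<320])
E
```

```text
top 5.219366757245789 [570.63368733  47.47015589] [[-0.3, 2.1], [0.2, -2.5], [1.1, -10.7], [-1.4, 10.5], [-1.0, -0.5], [0.1, 0.3], [0.2, 1.7], [0.4, 6.1], [0.7, -7.1]]
side (-44, 130) [-45.6 136.3]
side (-85, -14) [-87.6  -5.9]
side (-85, 14) [-87.4  29.7]
side (0, 0) [-0.6  7.2]
side (-25, 25) [-24.3  21. ]
clip 0.106 [122.4  74.1]
clip 0.136 [114.1  73. ]
clip 0.106 [131.4  48.9]
clip 0.136 [122.9  48.5]
clip 0.106 [121.7 -49.8]
clip 0.136 [113.4 -47.9]
clip 0.106 [121.6 -74.4]
clip 0.136 [113.3 -71.9]
top red [([358.4, 200.0], [14, 13, 140], [0.603, -0.192]), ([219.3, 247.0], [23, 24, 417], [0.459, 0.207]), ([315.7, 266.1], [19, 19, 272], [0.41, -0.068])]
top yel [([352.9, 207.9], [20, 23, 174], [0.58, -0.175])]
top blue [([242.0, 276.2], [5, 8, 37], [0.377, 0.14])]
top beige [([200.1, 134.1], [16, 16, 187], [0.794, 0.277]), ([381.8, 186.2], [136, 56, 2923], [0.646, -0.26]), ([235.2, 277.7], [6, 8, 35], [0.373, 0.159]), ([280.2, 281.7], [17, 16, 164], [0.364, 0.032])]
top white [([194.0, 207.4], [32, 32, 248], [0.572, 0.285])]
side red [([274.2, 154.5], [12, 16, 100], [0.619, -0.4
[... 509 characters left out ...]
 -0.169]), ([324.8, 211.6], [14, 8, 59], [0.406, -0.026]), ([338.6, 225.8], [16, 17, 190], [0.364, 0.045]), ([332.8, 254.9], [9, 5, 37], [0.373, 0.189]), ([297.1, 268.4], [20, 7, 63], [0.455, 0.261]), ([314.8, 300.2], [14, 16, 36], [0.404, 0.368]), ([325.4, 298.1], [11, 16, 34], [0.382, 0.357]), ([233.1, 305.3], [12, 24, 124], [0.575, 0.416]), ([397.2, 316.3], [28, 27, 133], [0.229, 0.387]), ([326.5, 318.2], [12, 17, 33], [0.375, 0.419])]
side white [([184.5, 135.7], [34, 35, 767], [1.008, -0.537]), ([256.5, 180.1], [18, 25, 247], [0.643, -0.193]), ([244.2, 199.6], [13, 10, 46], [0.653, -0.052]), ([180.7, 208.9], [13, 10, 70], [0.822, 0.041]), ([228.5, 270.6], [64, 56, 811], [0.614, 0.301])]
```

Rail is at about (571, 47.5) mm, yaw 5.2°, and the tall marker is level with rail y +50. Now to move above the arm's front end.

```bash

python3 -m creep '[[[0.0198,-0.0278,0],[0,0,1.7],0.6],[[0.0198,-0.0278,0],[0,0,1.7],0.6],[[0.0198,-0.0278,0],[0,0,1.7],0.6],[[0.0198,-0.0278,0],[0,0,1.7],0.6],[[0.0198,-0.0278,0],[0,0,1.7],0.6],[[0.0198,-0.0278,0],[0,0,1.7],0.6],[[0.0198,-0.0278,0],[0,0,1.7],0.6],[[0.0198,-0.0278,0],[0,0,1.7],0.6]]'
python3 -m creep '[[[0.0198,-0.0278,0],[0,0,1.7],0.6],[[0.0198,-0.0278,0],[0,0,1.7],0.6],[[0.0198,-0.0278,0],[0,0,1.7],0.6],[[0.0198,-0.0278,0],[0,0,1.7],0.6],[[0.0198,-0.0278,0],[0,0,1.7],0.6],[[0.0198,-0.0278,0],[0,0,1.7],0.6],[[0.0198,-0.0278,0],[0,0,1.7],0.6],[[0.0198,-0.0278,0],[0,0,1.7],0.6]]'
python3 -m creep '[[[0,0,-0.03],[0,0,0],0.6],[[0,0,-0.03],[0,0,0],0.6],[[0,0,-0.03],[0,0,0],0.6],[[0,0,0],[0,0,0],0.6]]'
```

```text
time: 0.77
ee_pos: [0.3565, 0.2625, 0.2386]
tcp_rot: [[-0.989, 0.146, -0.0], [0.146, 0.989, -0.0], [0.0, -0.0, -1.0]]
wrist_force: [0.6, 0.7, 0.6]
finger_gap: 0.601
finger_force: 0.0
time: 1.43
ee_pos: [0.515, 0.04, 0.2385]
tcp_rot: [[-0.996, -0.09, -0.001], [-0.09, 0.996, 0.0], [0.001, 0.0, -1.0]]
wrist_force: [-0.3, 0.4, -0.2]
finger_gap: 0.604
finger_force: 0.0
time: 1.77
ee_pos: [0.5117, 0.0418, 0.1437]
tcp_rot: [[-0.996, -0.088, -0.01], [-0.088, 0.996, 0.001], [0.01, 0.002, -1.0]]
wrist_force: [-0.0, -0.0, -0.4]
finger_gap: 0.596
finger_force: 0.0
```

```bash

python3 -m creep '[[[0,0,-0.03],[0,0,0],0.6],[[0,0,-0.03],[0,0,0],0.6],[[0,0,-0.02],[0,0,0],0.6],[[0,0,-0.008],[0,0,0],0.6],[[0,0,0],[0,0,0],0.6]]'
python3 -m creep '[[[0,0,0],[0,0,0],0.2],[[0,0,0],[0,0,0],0.0],[[0,0,0],[0,0,0],0.0],[[0,0,0],[0,0,0],0.0],[[0,0,0],[0,0,0],0.0],[[0,0,0],[0,0,0],0.0]]'
```

```text
time: 2.18
ee_pos: [0.5142, 0.0417, 0.0605]
tcp_rot: [[-0.996, -0.089, -0.002], [-0.089, 0.996, 0.0], [0.002, 0.0, -1.0]]
wrist_force: [-1.0, -0.2, 0.2]
finger_gap: 0.602
finger_force: 0.0
time: 2.68
ee_pos: [0.5148, 0.0416, 0.0614]
tcp_rot: [[-0.996, -0.089, 0.001], [-0.089, 0.996, -0.0], [-0.001, -0.0, -1.0]]
wrist_force: [-0.1, 0.1, 3.6]
finger_gap: 0.312
finger_force: 30.0
```

```bash

python3 -m creep '[[[0,0,0],[0,0,0],0.5],[[0,0,0],[0,0,0],0.5],[[0,0,-0.006],[0,0,0],0.5],[[0,0,0],[0,0,0],0.0],[[0,0,0],[0,0,0],0.0],[[0,0,0],[0,0,0],0.0],[[0,0,0],[0,0,0],0.0],[[0,0,0],[0,0,0],0.0]]'
python3 -m creep '[[[0,0,0.01],[0,0,0],0.0],[[0,0,0.01],[0,0,0],0.0],[[0,0,0.01],[0,0,0],0.0],[[0,0,0.01],[0,0,0],0.0],[[0,0,0.01],[0,0,0],0.0],[[0,0,0.015],[0,0,0],0.0],[[0,0,0.015],[0,0,0],0.0],[[0,0,0],[0,0,0],0.0]]'
python3 - <<'E'
from rig import bot
import cv2,numpy as np
for n,(a,b,c,d) in(("top",(140,300,200,400)),("side",(140,290,180,380))):
    p=bot.capture(n)["pixels"][a:b,c:d,::-1];cv2.imwrite(f"pics/{n}1.png",cv2.resize(np.ascontiguousarray(p),None,fx=2,fy=2))
a=cv2.imread("pics/top1.png");b=cv2.imread("pics/side1.png")
cv2.imwrite("pics/v1.png",np.hstack([a[:300],b[:300]]))
E
```

```text
time: 3.35
ee_pos: [0.5143, 0.0416, 0.0547]
tcp_rot: [[-0.996, -0.089, -0.0], [-0.089, 0.996, 0.0], [0.0, 0.0, -1.0]]
wrist_force: [0.0, 0.1, -0.8]
finger_gap: 0.313
finger_force: 30.0
time: 4.02
ee_pos: [0.5157, 0.0415, 0.138]
tcp_rot: [[-0.996, -0.089, 0.005], [-0.089, 0.996, -0.001], [-0.005, -0.001, -1.0]]
wrist_force: [0.5, -0.5, -0.1]
finger_gap: 0.314
finger_force: 30.0
```

View pics/v1.png

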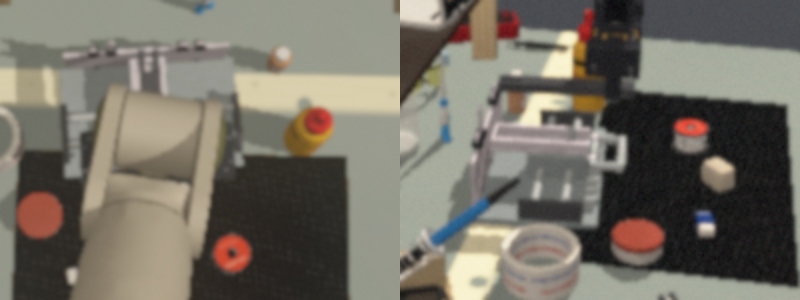

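The arm is held level (side view, bar from (500,85) to (635,90)) and the pin is free. Next I'll carry it to the free right part of the mat.

```bash

python3 -m creep '[[[-0.0344,0,0],[0,0,0],0],[[-0.0344,0,0],[0,0,0],0],[[-0.0344,0,0],[0,0,0],0],[[-0.0344,0,0],[0,0,0],0],[[-0.0344,0,0],[0,0,0],0],[[0,-0.033,0],[0,0,0],0],[[0,-0.033,0],[0,0,0],0],[[0,-0.033,0],[0,0,0],0]]'
python3 -m creep '[[[0,-0.033,0],[0,0,0],0],[[0,-0.033,0],[0,0,0],0],[[0,-0.033,0],[0,0,0],0],[[0,-0.033,0],[0,0,0],0],[[0,0,-0.03],[0,0,0],0],[[0,0,-0.03],[0,0,0],0],[[0,0,-0.03],[0,0,0],0],[[0,0,-0.02],[0,0,0],0]]'
python3 -m creep '[[[0,0,-0.01],[0,0,0],0],[[0,0,-0.005],[0,0,0],0],[[0,0,0],[0,0,0],0],[[0,0,0],[0,0,0],0]]'
```

```text
time: 4.78
ee_pos: [0.3415, -0.0581, 0.1344]
tcp_rot: [[-0.996, -0.09, -0.0], [-0.09, 0.996, 0.0], [0.0, 0.0, -1.0]]
wrist_force: [0.6, 0.4, -0.9]
finger_gap: 0.316
finger_force: 30.0
time: 5.45
ee_pos: [0.3411, -0.1884, 0.022]
tcp_rot: [[-0.996, -0.088, -0.002], [-0.088, 0.996, 0.003], [0.002, 0.003, -1.0]]
wrist_force: [1.1, 0.6, -1.1]
finger_gap: 0.316
finger_force: 30.0
time: 5.78
ee_pos: [0.3424, -0.1894, 0.0099]
tcp_rot: [[-0.996, -0.089, -0.0], [-0.089, 0.996, 0.0], [0.0, 0.0, -1.0]]
wrist_force: [0.1, -0.2, -1.0]
finger_gap: 0.313
finger_force: 30.0
```

```bash

python3 -m creep '[[[0,0,-0.003],[0,0,0],0],[[0,0,-0.002],[0,0,0],0],[[0,0,-0.001],[0,0,0],0],[[0,0,0],[0,0,0],0],[[0,0,0],[0,0,0],0]]'
python3 -m creep '[[[0,0,0],[0,0,0],0.5],[[0,0,0],[0,0,0],0.5],[[0,0,0],[0,0,0],0.5],[[0,0,0.03],[0,0,0],0.5],[[0,0,0.03],[0,0,0],0.5],[[0,0,0.03],[0,0,0],0.5],[[0,0,0],[0,0,0],0.5]]'
```

```text
time: 6.2
ee_pos: [0.3424, -0.1894, 0.0039]
tcp_rot: [[-0.996, -0.089, 0.0], [-0.089, 0.996, -0.0], [-0.0, -0.0, -1.0]]
wrist_force: [0.1, 0.1, -1.3]
finger_gap: 0.314
finger_force: 30.0
time: 6.78
ee_pos: [0.3441, -0.191, 0.0979]
tcp_rot: [[-0.996, -0.089, 0.006], [-0.089, 0.996, -0.006], [-0.005, -0.007, -1.0]]
wrist_force: [0.7, -0.8, 0.2]
finger_gap: 0.501
finger_force: 0.0
```

```bash
python3 - <<'E'
from rig import bot
from h import *
cc={n:bot.capture(n) for n in("top","side")};pickle.dump(cc,open("c2.pkl","wb"))
a=cc["top"]["pixels"][160:310,230:370,::-1];b=cc["side"]["pixels"][170:270,215:355,::-1]
f=lambda p:cv2.resize(np.ascontiguousarray(p),(int(p.shape[1]*2.85),int(p.shape[0]*2.85)),interpolation=cv2.INTER_CUBIC)
a,b=f(a),f(b);b=np.vstack([b,np.zeros((a.shape[0]-b.shape[0],b.shape[1],3),np.uint8)])
cv2.imwrite("pics/v2.png",np.hstack([a,b]))
E
```

```text
(no output)
```

View pics/v2.png

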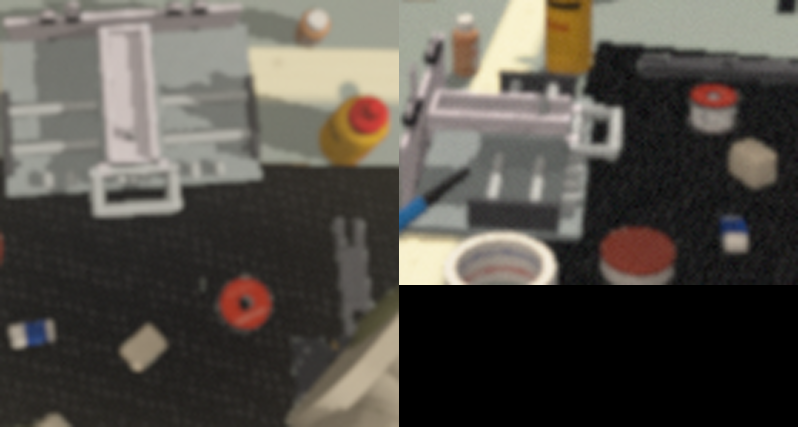

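The arm lies flat on the mat, fork away from the robot: prong tips are at left-panel (337–367, 218), clear of the spool. The bar rod runs at left-panel (95–180, 208). I'll refine the rod and arm positions with intensity profiles.

```bash
python3 - <<'E'
from h import *
c=pickle.load(open("c2.pkl","rb"))["top"];g=cv2.cvtColor(c["pixels"],cv2.COLOR_RGB2GRAY)
th=np.radians(5.2);R=np.array([[np.cos(th),-np.sin(th)],[np.sin(th),np.cos(th)]])
def prof(o,R,xs,ys,z):
    P=np.array([[proj(c,[*(o+R@np.array([x,y])/1000),z]) for x in xs] for y in ys],np.float32)
    return cv2.remap(g,P[...,0],P[...,1],cv2.INTER_LINEAR).mean(0)
pin=np.array([.5706,.0475])
xs=np.arange(-90,-50,2);print("rod",dict(zip(xs.tolist(),prof(pin,R,xs,np.arange(-20,21,4),.044).round().astype(int).tolist())))
# rod ends along y
Ry=R@np.array([[0,-1],[1,0]])
ys=np.arange(-50,51,3);print("rody",dict(zip(ys.tolist(),prof(pin,Ry,ys,[66,68,70,72,74],.044).round().astype(int).tolist())))
xs=np.arange(-10,12,1);print("pinx top",dict(zip(xs.tolist(),prof(pin,R,xs,[-2,0,2],.083).round().astype(int).tolist())))
print("piny",dict(zip(xs.tolist(),prof(pin,Ry,xs,[-2,0,2],.083).round().astype(int).tolist())))
m=np.uint8((g>45)&(g<140))*255;m[:215]=0;m[:,:340]=0;m[275:]=0;m[:,362:]=0
n,l,st,ce=cv2.connectedComponentsWithStats(m);i=1+st[1:,4].argmax();print(st[i])
for r in range(st[i,1],st[i,1]+st[i,3],3):
    w=np.where(l[r]==i)[0];q=[ray(c,u,r,.0166)[:2].round(4).tolist() for u in(w[0]-.5,w[-1]+.5)];print(r,w[0],w[-1],q)
E
```

```text
rod {-90: 40, -88: 40, -86: 41, -84: 41, -82: 44, -80: 55, -78: 82, -76: 116, -74: 146, -72: 165, -70: 174, -68: 172, -66: 159, -64: 135, -62: 104, -60: 72, -58: 51, -56: 43, -54: 46, -52: 61}
rody {-50: 46, -47: 76, -44: 123, -41: 158, -38: 168, -35: 168, -32: 166, -29: 165, -26: 163, -23: 162, -20: 163, -17: 163, -14: 162, -11: 162, -8: 163, -5: 162, -2: 162, 1: 162, 4: 163, 7: 165, 10: 165, 13: 164, 16: 163, 19: 163, 22: 163, 25: 163, 28: 162, 31: 163, 34: 166, 37: 165, 40: 152, 43: 124, 46: 82, 49: 51}
pinx top {-10: 173, -9: 165, -8: 157, -7: 151, -6: 145, -5: 139, -4: 141, -3: 142, -2: 145, -1: 149, 0: 153, 1: 157, 2: 159, 3: 162, 4: 165, 5: 168, 6: 172, 7: 175, 8: 177, 9: 180, 10: 181, 11: 182}
piny {-10: 151, -9: 151, -8: 151, -7: 151, -6: 150, -5: 150, -4: 151, -3: 152, -2: 153, -1: 153, 0: 154, 1: 152, 2: 150, 3: 148, 4: 146, 5: 146, 6: 146, 7: 147, 8: 150, 9: 151, 10: 152, 11: 154}
[340 215  22  60 940]
215 340 357 [[0.5602, -0.1384], [0.5612, -0.1909]]
218 340 361 [[0.5513, -0.1383], [0.5526, -0.2024]]
221 340 361 [[0.5425, -0.1383], [0.5438, -0.2023]]
224 340 361 [[0.5337, -0.1383], [0.535, -0.2022]]
227 340 361 [[0.5249, -0.1382], [0.5262, -0.2021]]
230 343 361 [[0.5163, -0.1469], [0.5174, -0.202]]
233 342 361 [[0.5074, -0.1439], [0.5086, -0.2019]]
236 342 361 [[0.4987, -0.1439], [0.4999, -0.2018]]
239 345 361 [[0.4902, -0.1525], [0.4911, -0.2017]]
242 346 361 [[0.4815, -0.1554], [0.4824, -0.2016]]
245 347 359 [[0.4729, -0.1582], [0.4736, -0.1957]]
248 347 359 [[0.4642, -0.1581], [0.465, -0.1956]]
251 347 360 [[0.4556, -0.1581], [0.4564, -0.1984]]
254 348 361 [[0.447, -0.1609], [0.4478, -0.2012]]
257 348 360 [[0.4384, -0.1608], [0.4391, -0.1982]]
260 348 361 [[0.4298, -0.1608], [0.4306, -0.201]]
263 349 360 [[0.4213, -0.1636], [0.422, -0.198]]
266 348 361 [[0.4127, -0.1607], [0.4135, -0.2008]]
269 348 361 [[0.4041, -0.1606], [0.4049, -0.2006]]
272 349 361 [[0.3957, -0.1634], [0.3964, -0.2005]]
```

```bash

python3 -m creep '[[[0.0122,0.0177,0.003],[0,0,-6.92],0.3],[[0.0122,0.0177,0.003],[0,0,-6.92],0.3],[[0.0122,0.0177,0.003],[0,0,-6.92],0.2],[[0.0122,0.0177,0.003],[0,0,-6.92],0.2],[[0.0122,0.0177,0.003],[0,0,-6.92],0.2],[[0.0122,0.0177,0.003],[0,0,-6.92],0.2],[[0.0122,0.0177,0],[0,0,-6.92],0.2]]'
python3 -m creep '[[[0.0122,0.0177,0],[0,0,-6.92],0.2],[[0.0122,0.0177,0],[0,0,-6.92],0.2],[[0.0122,0.0177,0],[0,0,-6.92],0.2],[[0.0122,0.0177,0],[0,0,-6.92],0.2],[[0.0122,0.0177,0],[0,0,-6.92],0.2],[[0.0122,0.0177,0],[0,0,-6.92],0.2],[[0,0,0],[0,0,0],0.2],[[0,0,0],[0,0,0],0.2]]'
python3 -m creep '[[[0,0,0],[0,0,0],0.2]]'
```

```text
time: 7.47
ee_pos: [0.4279, -0.0643, 0.1107]
tcp_rot: [[-0.723, 0.691, -0.002], [0.691, 0.723, 0.001], [0.002, -0.001, -1.0]]
wrist_force: [-0.9, 0.1, 0.5]
finger_gap: 0.2
finger_force: 0.0
time: 8.13
ee_pos: [0.5004, 0.0412, 0.1101]
tcp_rot: [[-0.093, 0.996, -0.003], [0.996, 0.093, 0.0], [0.001, -0.003, -1.0]]
wrist_force: [-0.1, 0.3, -0.1]
finger_gap: 0.204
finger_force: 0.0
time: 8.22
ee_pos: [0.5002, 0.0404, 0.1106]
tcp_rot: [[-0.092, 0.996, -0.002], [0.996, 0.092, 0.0], [0.0, -0.002, -1.0]]
wrist_force: [-0.5, -0.1, 0.2]
finger_gap: 0.201
finger_force: 0.0
```

```bash

python3 -m creep '[[[0.001,0.0007,-0.02],[0,0,0],0.2],[[0,0,-0.02],[0,0,0],0.2],[[0,0,-0.015],[0,0,0],0.2],[[0,0,0],[0,0,0],0.2],[[0,0,0],[0,0,0],0.2]]'
python3 -m creep '[[[0,0,-0.008],[0,0,0],0.2],[[0,0,0],[0,0,0],0.2]]'
python3 -m creep '[[[0,0,-0.008],[0,0,0],0.2],[[0,0,-0.008],[0,0,0],0.2],[[0,0,0],[0,0,0],0.2],[[0,0,0],[0,0,0],0.2]]'
```

```text
time: 8.63
ee_pos: [0.5014, 0.0408, 0.0564]
tcp_rot: [[-0.09, 0.996, -0.002], [0.996, 0.09, 0.0], [0.0, -0.002, -1.0]]
wrist_force: [-0.1, 0.3, 0.4]
finger_gap: 0.202
finger_force: 0.0
time: 8.8
ee_pos: [0.5018, 0.0411, 0.0485]
tcp_rot: [[-0.09, 0.996, -0.0], [0.996, 0.09, -0.0], [-0.0, -0.0, -1.0]]
wrist_force: [-0.7, 0.3, -0.5]
finger_gap: 0.198
finger_force: 0.0
time: 9.13
ee_pos: [0.5017, 0.0414, 0.0323]
tcp_rot: [[-0.09, 0.996, -0.001], [0.996, 0.09, 0.0], [0.0, -0.001, -1.0]]
wrist_force: [0.8, -0.3, 0.1]
finger_gap: 0.2
finger_force: 0.0
```

Free entry, no contact. Close, then lift 17 mm.

```bash

python3 -m creep '[[[0,0,0],[0,0,0],0],[[0,0,0],[0,0,0],0],[[0,0,0],[0,0,0],0],[[0,0,0],[0,0,0],0]]'
python3 -m creep '[[[0,0,0.006],[0,0,0],0],[[0,0,0.006],[0,0,0],0],[[0,0,0.006],[0,0,0],0],[[0,0,0],[0,0,0],0],[[0,0,0],[0,0,0],0]]'
```

```text
time: 9.47
ee_pos: [0.5004, 0.0415, 0.0325]
tcp_rot: [[-0.09, 0.996, -0.004], [0.996, 0.09, 0.0], [0.001, -0.004, -1.0]]
wrist_force: [-6.7, -1.4, 2.6]
finger_gap: 0.122
finger_force: 30.0
time: 9.88
ee_pos: [0.5004, 0.0415, 0.0505]
tcp_rot: [[-0.09, 0.996, -0.004], [0.996, 0.09, 0.0], [0.001, -0.004, -1.0]]
wrist_force: [-6.2, -1.8, -5.5]
finger_gap: 0.125
finger_force: 30.0
```

```bash

python3 -m creep '[[[-0.0016,0.0062,0],[0,0,0],0],[[-0.0005,0.0062,0],[0,0,0],0],[[-0.0006,0.0063,0],[0,0,0],0],[[-0.0005,0.0062,0],[0,0,0],0],[[-0.0006,0.0063,0],[0,0,0],0],[[-0.0005,0.0062,0],[0,0,0],0],[[-0.0006,0.0062,0],[0,0,0],0],[[-0.0006,0.0062,0],[0,0,0],0]]'
python3 -m creep '[[[0,0,0],[0,0,0],0],[[0,0,0],[0,0,0],0],[[0,0,0],[0,0,0],0]]'
python3 - <<'E'
from rig import bot
from h import *
cc={n:bot.capture(n) for n in("top","side")};pickle.dump(cc,open("c3.pkl","wb"))
a=cc["top"]["pixels"][150:290,225:375,::-1];b=cc["side"]["pixels"][170:270,195:315,::-1]
f=lambda p:cv2.resize(np.ascontiguousarray(p),(400,int(p.shape[0]*400/p.shape[1])),interpolation=cv2.INTER_CUBIC)
a,b=f(a),f(b);h=max(len(a),len(b));p=lambda q:np.vstack([q,np.zeros((h-len(q),400,3),np.uint8)])
cv2.imwrite("pics/v3.png",np.hstack([p(a),p(b)]))
E
```

```text
time: 10.55
ee_pos: [0.4958, 0.0921, 0.0505]
tcp_rot: [[-0.09, 0.996, -0.002], [0.996, 0.09, 0.0], [0.0, -0.002, -1.0]]
wrist_force: [-5.3, -2.0, -4.9]
finger_gap: 0.124
finger_force: 30.0
time: 10.8
ee_pos: [0.4958, 0.0918, 0.0505]
tcp_rot: [[-0.09, 0.996, -0.002], [0.996, 0.09, 0.0], [0.001, -0.002, -1.0]]
wrist_force: [-5.0, 0.7, -5.9]
finger_gap: 0.122
finger_force: 30.0
```

View pics/v3.png

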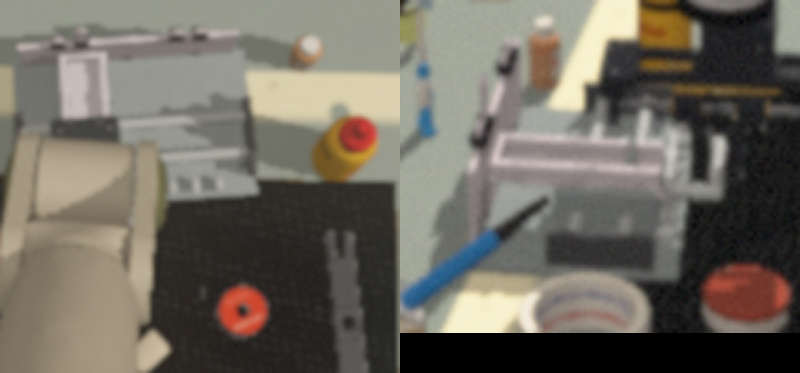

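The carriage's channel (left panel, x≈83) is now level with the tall clip (x≈83), and the arm with its hole shows at (348,323). Next I'll lower the bar and let it go.

```bash

python3 -m creep '[[[0,0,-0.006],[0,0,0],0],[[0,0,-0.006],[0,0,0],0],[[0,0,-0.006],[0,0,0],0],[[0,0,0],[0,0,0],0],[[0,0,0],[0,0,0],0]]'
python3 -m creep '[[[0,0,0],[0,0,0],0.2],[[0,0,0],[0,0,0],0.2],[[0,0,0],[0,0,0],0.2],[[0,0,0],[0,0,0],0.2]]'
python3 -m creep '[[[0,0,0.01],[0,0,0],0.2],[[0,0,0.015],[0,0,0],0.2],[[0,0,0.02],[0,0,0],0.2],[[0,0,0.03],[0,0,0],0.2],[[0,0,0.02],[0,0,0],0.2],[[0,0,0],[0,0,0],0.2],[[0,0,0],[0,0,0],0.2],[[0,0,0],[0,0,0],0.2]]'
python3 - <<'E'
from h import *
c=pickle.load(open("c3.pkl","rb"))["top"];g=cv2.cvtColor(c["pixels"],cv2.COLOR_RGB2GRAY)
# arm region in c3: panel/2.667 + (225,150)
x0,y0,x1,y1=342,236,366,292
print(y0,g[y0:y1:4,x0:x1].tolist())
E
```

```text
time: 11.32
ee_pos: [0.4959, 0.0915, 0.0326]
tcp_rot: [[-0.09, 0.996, -0.002], [0.996, 0.09, 0.0], [0.0, -0.002, -1.0]]
wrist_force: [-6.4, 0.4, -4.9]
finger_gap: 0.123
finger_force: 30.0
time: 11.65
ee_pos: [0.4974, 0.0912, 0.0333]
tcp_rot: [[-0.09, 0.996, 0.002], [0.996, 0.09, -0.0], [-0.0, 0.002, -1.0]]
wrist_force: [-0.5, -0.7, -0.4]
finger_gap: 0.197
finger_force: 0.0
time: 12.32
ee_pos: [0.4961, 0.0912, 0.1272]
tcp_rot: [[-0.089, 0.996, -0.001], [0.996, 0.089, 0.0], [0.0, -0.001, -1.0]]
wrist_force: [0.1, 0.8, -0.1]
finger_gap: 0.196
finger_force: 0.0
236 [[44, 42, 44, 43, 46, 56, 67, 70, 61, 49, 44, 50, 56, 63, 60, 54, 46, 46, 47, 46, 44, 45, 48, 44], [43, 42, 42, 48, 62, 74, 82, 85, 75, 54, 43, 53, 72, 87, 94, 87, 63, 44, 43, 44, 44, 42, 43, 43], [38, 40, 37, 39, 44, 55, 71, 85, 86, 74, 57, 56, 72, 83, 85, 75, 56, 44, 42, 45, 47, 47, 45, 46], [36, 35, 35, 40, 41, 53, 68, 81, 83, 85, 86, 86, 87, 88, 90, 91, 84, 61, 43, 40, 43, 44, 42, 45], [35, 35, 36, 37, 37, 45, 58, 73, 83, 86, 87, 86, 87, 87, 86, 85, 74, 55, 42, 40, 40, 43, 42, 42], [36, 35, 34, 37, 38, 37, 48, 70, 83, 87, 87, 86, 86, 86, 85, 83, 74, 56, 44, 42, 40, 43, 44, 42], [35, 35, 35, 35, 35, 43, 55, 72, 80, 84, 86, 86, 86, 85, 87, 87, 91, 82, 60, 42, 40, 39, 43, 45], [35, 38, 40, 37, 34, 36, 39, 50, 67, 79, 84, 84, 84, 84, 84, 86, 85, 75, 56, 44, 40, 39, 38, 39], [39, 40, 43, 39, 36, 35, 41, 53, 71, 84, 88, 84, 76, 73, 74, 79, 87, 90, 84, 60, 40, 37, 38, 37], [37, 34, 34, 36, 37, 35, 36, 46, 62, 76, 83, 74, 56, 47, 52, 61, 70, 77, 72, 54, 42, 38, 39, 38], [37, 36, 36, 36, 32, 35, 34, 39, 52, 72, 85, 88, 88, 88, 86, 84, 84, 87, 89, 81, 58, 42, 40, 43], [36, 36, 36, 35, 35, 36, 36, 40, 56, 72, 82, 88, 89, 88, 89, 88, 88, 90, 91, 82, 59, 44, 39, 42], [39, 41, 42, 39, 34, 35, 37, 35, 37, 51, 70, 85, 88, 89, 89, 89, 89, 89, 86, 76, 59, 43, 39, 39], [40, 38, 38, 40, 39, 36, 38, 39, 40, 52, 71, 84, 88, 89, 89, 88, 88, 90, 91, 95, 88, 62, 42, 40]]
```

```bash
python3 - <<'E'
from h import *
from rig import bot
c2=bot.capture("top");pickle.dump(c2,open("c4.pkl","wb"))
for c in(pickle.load(open("c3.pkl","rb"))["top"],c2):
    g=cv2.cvtColor(c["pixels"],cv2.COLOR_RGB2GRAY).astype(float);print("cam",(-c["R"].T@c["t"]).round(3))
    m=np.uint8(g>66);m[:,:338]=0;m[:,378:]=0;m[:228]=0;m[325:]=0
    n,l,st,ce=cv2.connectedComponentsWithStats(m);i=1+st[1:,4].argmax();print(st[i],ce[i])
    M=np.uint8(l==i);con=cv2.findContours(M,cv2.RETR_CCOMP,cv2.CHAIN_APPROX_NONE)
    o=max(con[0],key=len)[:,0];W=np.array([ray(c,u,v,.0166)[:2] for u,v in o],np.float32)*1000
    r=cv2.minAreaRect(W);print("rect",r,cv2.boxPoints(r).round(1).tolist())
    sub=np.clip(80-g[264:279,350:364],0,None)
    sub[g[264:279,350:364]>80]=0
    L=np.uint8(sub>0);k,lb,s2,_=cv2.connectedComponentsWithStats(L);
    for j in range(1,k):
        y,x=np.where(lb==j);w=sub[y,x];print("hole?",s2[j],np.array([(x*w).sum()/w.sum()+350,(y*w).sum()/w.sum()+264]).round(2),ray(c,(x*w).sum()/w.sum()+350,(y*w).sum()/w.sum()+264,.014)[:2].round(4))
    sel=[]
    for v in range(242,300):
        row=g[v];t=62
        a=next(u for u in range(340,365) if row[u]>t);b=next(u for u in range(375,350,-1) if row[u]>t)
        ua=a-(row[a]-t)/(row[a]-row[a-1]);ub=b+(row[b]-t)/(row[b]-row[b+1])
        sel.append(np.r_[ray(c,ua,v,.0166)[:2],ray(c,ub,v,.0166)[:2]]*1000)
    s=np.array(sel);pl=np.polyfit(s[:,0],s[:,1],1);pr=np.polyfit(s[:,2],s[:,3],1);print("edges",pl,pr,"y at x=445",np.polyval(pl,445),np.polyval(pr,445))
E
```

```text
cam [0.336 0.056 1.389]
[347 236  17  66 648] [355.16049383 269.90277778]
rect ((407.12249755859375, -181.9478759765625), (186.35629272460938, 32.250362396240234), 4.475033283233643) [[313.0, -173.10000610351562], [315.5, -205.3000030517578], [501.29998779296875, -190.8000030517578], [498.79998779296875, -158.60000610351562]]
hole? [ 0  0  2 15 24] [350.18 273.17] [ 0.3926 -0.1686]
hole? [ 3  0 11 15 89] [360.21 270.38] [ 0.4011 -0.1974]
edges [ 9.15537651e-02 -2.04073468e+02] [ 1.21245542e-01 -2.64887679e+02] y at x=445 -163.33204271327133 -210.93341290351566
cam [0.336 0.056 1.389]
[347 236  17  66 641] [355.21372855 270.074883  ]
rect ((407.0563659667969, -182.12918090820312), (186.43292236328125, 30.291555404663086), 5.312025547027588) [[312.79998779296875, -175.6999969482422], [315.6000061035156, -205.8000030517578], [501.29998779296875, -188.60000610351562], [498.5, -158.39999389648438]]
hole? [ 0  0  2 15 25] [350.2  273.08] [ 0.3928 -0.1686]
hole? [ 3  0 11 15 91] [360.19 270.38] [ 0.401  -0.1973]
edges [ 9.20155933e-02 -2.04395965e+02] [ 1.13580547e-01 -2.62537404e+02] y at x=445 -163.44902555357044 -211.9940601001702
```

```bash

python3 -m creep '[[[-0.0036,-0.0208,0],[0,0,6.92],0.3],[[-0.0036,-0.0208,0],[0,0,6.92],0.5],[[-0.0036,-0.0208,0],[0,0,6.92],0.5],[[-0.0036,-0.0208,0],[0,0,6.92],0.5],[[-0.0036,-0.0208,0],[0,0,6.92],0.5],[[-0.0036,-0.0208,0],[0,0,6.92],0.5],[[-0.0036,-0.0208,0],[0,0,6.92],0.5]]'
python3 -m creep '[[[-0.0036,-0.0208,0],[0,0,6.92],0.5],[[-0.0036,-0.0208,0],[0,0,6.92],0.5],[[-0.0036,-0.0208,0],[0,0,6.92],0.5],[[-0.0036,-0.0208,0],[0,0,6.92],0.5],[[-0.0036,-0.0208,0],[0,0,6.92],0.5],[[-0.0036,-0.0208,0],[0,0,6.92],0.5],[[0,0,0],[0,0,0],0.5],[[0,0,0],[0,0,0],0.5]]'
python3 - <<'E'
from rig import bot
from h import *
cc={n:bot.capture(n) for n in("top","side")};pickle.dump(cc,open("c5.pkl","wb"))
a=cc["top"]["pixels"][155:240,225:305,::-1];b=cc["side"]["pixels"][170:255,205:285,::-1]
f=lambda p:cv2.resize(np.ascontiguousarray(p),(400,425),interpolation=cv2.INTER_CUBIC)
cv2.imwrite("pics/v5.png",np.hstack([f(a),f(b)]))
E
```

```text
time: 12.95
ee_pos: [0.4705, -0.0552, 0.1267]
tcp_rot: [[-0.808, 0.589, -0.002], [0.589, 0.808, 0.001], [0.002, -0.001, -1.0]]
wrist_force: [0.3, -0.3, -0.2]
finger_gap: 0.5
finger_force: 0.0
time: 13.62
ee_pos: [0.4492, -0.1794, 0.1268]
tcp_rot: [[-0.996, -0.085, -0.002], [-0.085, 0.996, 0.001], [0.001, 0.001, -1.0]]
wrist_force: [-0.5, 0.7, 0.4]
finger_gap: 0.498
finger_force: 0.0
```

View pics/v5.png

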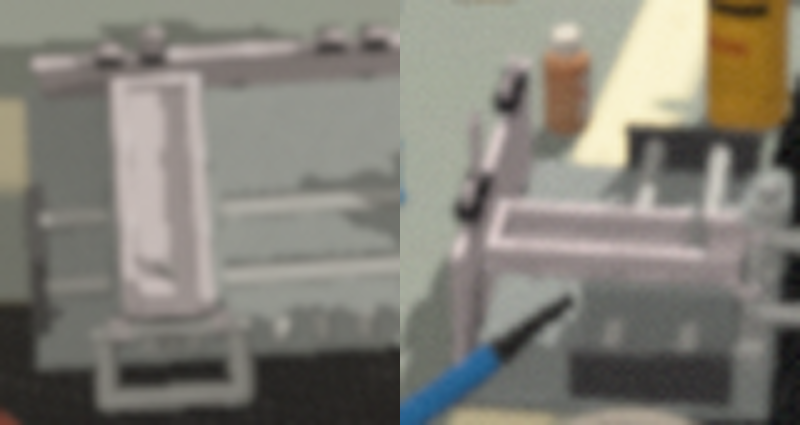

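The bar is down and the channel is level with the tall clip at left panel (152,40); cheeks at x≈115–205. I'll measure the channel's edges precisely.

```bash
python3 - <<'E'
from h import *
cc=pickle.load(open("c5.pkl","rb"))
th=np.radians(5.2);R=np.array([[np.cos(th),-np.sin(th)],[np.sin(th),np.cos(th)]]);Ry=R@np.array([[0,-1],[1,0]])
def prof(c,o,R,xs,ys,z):
    g=cv2.cvtColor(c["pixels"],cv2.COLOR_RGB2GRAY)
    P=np.array([[proj(c,[*(o+R@np.array([x,y])/1000),z]) for x in xs] for y in ys],np.float32)
    return cv2.remap(g,P[...,0],P[...,1],cv2.INTER_LINEAR).mean(0).round().astype(int)
p=np.array([.5657,.0970]);t=cc["top"];s=cc["side"]
q=lambda n,xs,v:print(n,dict(zip(xs.tolist(),v.tolist())))
for a,b in((-60,-20),(-90,-60)):  # Ry: first coord = rail y, second = -rail x
    xs=np.arange(-36,37,2);q(f"cheeks x{-b}..{-a}",xs,prof(t,p,Ry,xs,np.arange(a,b,5),.069))
xs=np.arange(-90,-50,2);q("rod top",xs,prof(t,p,R,xs,np.arange(-20,21,4),.044))
xs=np.arange(-50,50,2);q("rody",xs,prof(t,p,Ry,xs,[66,68,70,72,74],.044))
xs=np.arange(-14,16,2);q("pin side x at z70-78",xs,np.mean([prof(s,p,R,xs,[0],z) for z in(.072,.075,.078)],0).round().astype(int))
xs=np.arange(90,126,2);q("ch back",xs,prof(t,p,R,xs,np.arange(-15,16,5),.069))
E
```

```text
cheeks x20..60 {-36: 150, -34: 150, -32: 149, -30: 149, -28: 152, -26: 158, -24: 169, -22: 178, -20: 181, -18: 175, -16: 164, -14: 152, -12: 146, -10: 144, -8: 145, -6: 146, -4: 148, -2: 156, 0: 166, 2: 177, 4: 185, 6: 188, 8: 189, 10: 189, 12: 189, 14: 188, 16: 187, 18: 187, 20: 187, 22: 184, 24: 174, 26: 156, 28: 136, 30: 120, 32: 112, 34: 111, 36: 112}
cheeks x60..90 {-36: 148, -34: 148, -32: 148, -30: 148, -28: 152, -26: 159, -24: 170, -22: 180, -20: 182, -18: 178, -16: 165, -14: 154, -12: 145, -10: 143, -8: 144, -6: 148, -4: 155, -2: 165, 0: 175, 2: 183, 4: 188, 6: 190, 8: 190, 10: 190, 12: 190, 14: 189, 16: 188, 18: 189, 20: 188, 22: 185, 24: 174, 26: 155, 28: 134, 30: 118, 32: 111, 34: 110, 36: 109}
rod top {-90: 35, -88: 36, -86: 37, -84: 38, -82: 38, -80: 41, -78: 52, -76: 71, -74: 93, -72: 110, -70: 122, -68: 126, -66: 121, -64: 107, -62: 85, -60: 62, -58: 47, -56: 40, -54: 40, -52: 48}
rody {-50: 39, -48: 40, -46: 48, -44: 60, -42: 79, -40: 95, -38: 107, -36: 115, -34: 117, -32: 118, -30: 119, -28: 117, -26: 116, -24: 115, -22: 113, -20: 113, -18: 113, -16: 114, -14: 113, -12: 113, -10: 114, -8: 114, -6: 114, -4: 115, -2: 116, 0: 117, 2: 117, 4: 117, 6: 116, 8: 115, 10: 114, 12: 115, 14: 114, 16: 114, 18: 114, 20: 113, 22: 113, 24: 114, 26: 114, 28: 114, 30: 114, 32: 114, 34: 114, 36: 114, 38: 115, 40: 114, 42: 109, 44: 98, 46: 81, 48: 61}
pin side x at z70-78 {-14: 159, -12: 160, -10: 159, -8: 156, -6: 150, -4: 141, -2: 133, 0: 130, 2: 136, 4: 143, 6: 150, 8: 155, 10: 157, 12: 157, 14: 157}
ch back {90: 172, 92: 171, 94: 170, 96: 169, 98: 168, 100: 165, 102: 160, 104: 157, 106: 159, 108: 167, 110: 169, 112: 160, 114: 143, 116: 124, 118: 113, 120: 108, 122: 114, 124: 121}
```

```bash

python3 -m creep '[[[0.0004,-0.0004,-0.04],[0,0,0],0.5],[[0,0,-0.04],[0,0,0],0.5],[[0,0,-0.03],[0,0,0],0.5],[[0,0,-0.0122],[0,0,0],0.5],[[0,0,0],[0,0,0],0.5],[[0,0,0],[0,0,0],0.5]]'
python3 -m creep '[[[0,0,0],[0,0,0],0.2],[[0,0,0],[0,0,0],0],[[0,0,0],[0,0,0],0],[[0,0,0],[0,0,0],0],[[0,0,0],[0,0,0],0]]'
python3 -m creep '[[[0,0,0.01],[0,0,0],0],[[0,0,0.02],[0,0,0],0],[[0,0,0.03],[0,0,0],0],[[0,0,0.03],[0,0,0],0],[[0,0,0.025],[0,0,0],0],[[0,0,0],[0,0,0],0],[[0,0,0],[0,0,0],0]]'
```

```text
time: 14.22
ee_pos: [0.45, -0.1783, 0.005]
tcp_rot: [[-0.996, -0.088, -0.001], [-0.088, 0.996, 0.001], [0.001, 0.001, -1.0]]
wrist_force: [0.5, 1.0, -0.8]
finger_gap: 0.503
finger_force: 0.0
time: 14.63
ee_pos: [0.4501, -0.1794, 0.0055]
tcp_rot: [[-0.996, -0.089, 0.0], [-0.089, 0.996, 0.0], [-0.0, 0.0, -1.0]]
wrist_force: [0.6, -0.0, 0.1]
finger_gap: 0.315
finger_force: 30.0
time: 15.22
ee_pos: [0.4504, -0.1798, 0.1217]
tcp_rot: [[-0.996, -0.089, 0.002], [-0.089, 0.996, -0.002], [-0.002, -0.002, -1.0]]
wrist_force: [-0.5, -0.7, -0.6]
finger_gap: 0.313
finger_force: 30.0
```

```bash

python3 -m creep '[[[0,0.0105,0],[0,0,-6.92],0],[[0,0.0105,0],[0,0,-6.92],0],[[0,0.0105,0],[0,0,-6.92],0],[[0,0.0105,0],[0,0,-6.92],0],[[0,0.0105,0],[0,0,-6.92],0],[[0,0.0105,0],[0,0,-6.92],0],[[0,0.0105,0],[0,0,-6.92],0],[[0,0.0105,0],[0,0,-6.92],0]]'
python3 -m creep '[[[0,0.0105,0],[0,0,-6.92],0],[[0,0.0105,0],[0,0,-6.92],0],[[0,0.0105,0],[0,0,-6.92],0],[[0,0.0105,0],[0,0,-6.92],0],[[0,0.0105,0],[0,0,-6.92],0],[[0,0.0105,0],[0,0,-6.92],0],[[0,0.0105,0],[0,0,-6.92],0],[[0,0.0105,0],[0,0,-6.92],0]]'
python3 -m creep '[[[0.005,0.0105,0],[0,0,-6.92],0],[[0.005,0.0105,0],[0,0,-6.92],0],[[0.005,0.0105,0],[0,0,-6.92],0],[[0.005,0.0105,0],[0,0,-6.92],0],[[0.005,0.0105,0],[0,0,-6.92],0],[[0.005,0.0105,0],[0,0,-6.92],0],[[0.005,0.0105,0],[0,0,-6.92],0],[[0.005,0.0105,0],[0,0,-6.92],0]]'
python3 -m creep '[[[0.005,0.0105,0],[0,0,-6.92],0],[[0.005,0.0105,0],[0,0,-6.92],0],[[0.005,0,0],[0,0,0],0],[[0.005,0,0],[0,0,0],0],[[0.005,0,0],[0,0,0],0],[[0,0,0],[0,0,0],0],[[0,0,0],[0,0,0],0]]'
```

```text
time: 15.88
ee_pos: [0.4493, -0.0948, 0.1192]
tcp_rot: [[-0.635, 0.773, -0.003], [0.773, 0.635, 0.001], [0.003, -0.001, -1.0]]
wrist_force: [0.8, -0.7, -2.5]
finger_gap: 0.319
finger_force: 30.0
time: 16.55
ee_pos: [0.4492, -0.0109, 0.1192]
tcp_rot: [[0.275, 0.961, -0.003], [0.961, -0.275, 0.001], [-0.0, -0.003, -1.0]]
wrist_force: [0.2, -0.5, -1.1]
finger_gap: 0.308
finger_force: 30.0
time: 17.22
ee_pos: [0.4894, 0.073, 0.119]
tcp_rot: [[0.947, 0.32, -0.003], [0.32, -0.947, 0.0], [-0.003, -0.001, -1.0]]
wrist_force: [0.3, 1.2, -1.0]
finger_gap: 0.315
finger_force: 30.0
time: 17.8
ee_pos: [0.5151, 0.0929, 0.1202]
tcp_rot: [[0.996, 0.091, -0.001], [0.091, -0.996, -0.0], [-0.001, -0.0, -1.0]]
wrist_force: [0.2, -0.3, -1.1]
finger_gap: 0.312
finger_force: 30.0
```

```bash

python3 -m creep '[[[0.0006,0,-0.015],[0,0,0],0],[[0,0,-0.012],[0,0,0],0],[[0,0,-0.006],[0,0,0],0],[[0,0,0],[0,0,0],0],[[0,0,0],[0,0,0],0]]'
python3 -m creep '[[[0,0,-0.003],[0,0,0],0],[[0,0,0],[0,0,0],0]]'
python3 -m creep '[[[0,0,-0.003],[0,0,0],0],[[0,0,0],[0,0,0],0]]'
python3 - <<'E'
from rig import bot
from h import *
cc={n:bot.capture(n) for n in("top","side")};pickle.dump(cc,open("c6.pkl","wb"))
b=cc["side"]["pixels"][175:245,205:305,::-1]
cv2.imwrite("pics/v6.png",cv2.resize(np.ascontiguousarray(b),(800,560),interpolation=cv2.INTER_CUBIC))
E
```

```text
time: 18.22
ee_pos: [0.5157, 0.0933, 0.0877]
tcp_rot: [[0.996, 0.09, -0.0], [0.09, -0.996, 0.0], [-0.0, -0.0, -1.0]]
wrist_force: [0.7, -0.5, -1.4]
finger_gap: 0.314
finger_force: 30.0
time: 18.38
ee_pos: [0.5158, 0.0934, 0.0847]
tcp_rot: [[0.996, 0.09, 0.001], [0.09, -0.996, -0.0], [0.001, 0.0, -1.0]]
wrist_force: [-0.1, 0.3, -1.8]
finger_gap: 0.316
finger_force: 30.0
time: 18.55
ee_pos: [0.5156, 0.0934, 0.0813]
tcp_rot: [[0.996, 0.09, -0.0], [0.09, -0.996, 0.0], [-0.0, -0.0, -1.0]]
wrist_force: [-0.5, 0.4, -0.7]
finger_gap: 0.314
finger_force: 30.0
```

View pics/v6.png

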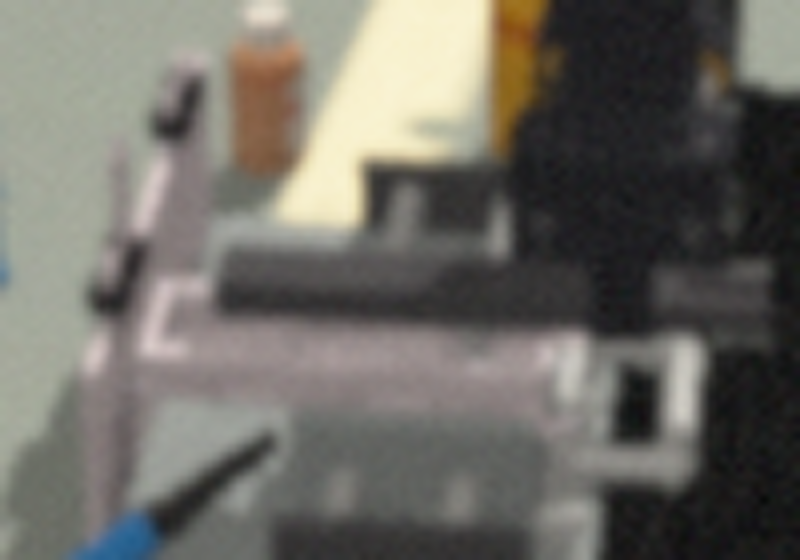

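The side view shows the arm level above the channel with the fork to the front (770,290). It's already below the pin top with no force, so I'll keep lowering.

```bash

python3 -m creep '[[[0,0,-0.003],[0,0,0],0],[[0,0,0],[0,0,0],0]]'
python3 -m creep '[[[0,0,-0.003],[0,0,0],0],[[0,0,0],[0,0,0],0]]'
python3 -m creep '[[[0,0,-0.003],[0,0,0],0],[[0,0,0],[0,0,0],0],[[0,0,0],[0,0,0],0]]'
```

```text
time: 18.82
ee_pos: [0.5155, 0.0934, 0.0781]
tcp_rot: [[0.996, 0.09, -0.001], [0.09, -0.996, 0.0], [-0.001, -0.0, -1.0]]
wrist_force: [-0.1, 0.2, -1.0]
finger_gap: 0.315
finger_force: 30.0
time: 18.98
ee_pos: [0.5154, 0.0934, 0.075]
tcp_rot: [[0.996, 0.09, -0.001], [0.09, -0.996, 0.0], [-0.001, -0.0, -1.0]]
wrist_force: [0.2, 0.1, -1.9]
finger_gap: 0.311
finger_force: 30.0
time: 19.23
ee_pos: [0.5156, 0.0934, 0.0723]
tcp_rot: [[0.996, 0.09, -0.0], [0.09, -0.996, 0.0], [-0.0, -0.0, -1.0]]
wrist_force: [-0.1, -0.0, -0.7]
finger_gap: 0.318
finger_force: 30.0
```

```bash

python3 -m creep '[[[0,0,-0.004],[0,0,0],0],[[0,0,0],[0,0,0],0]]'
python3 -m creep '[[[0,0,-0.004],[0,0,0],0],[[0,0,0],[0,0,0],0]]'
python3 -m creep '[[[0,0,-0.003],[0,0,0],0],[[0,0,-0.002],[0,0,0],0],[[0,0,0],[0,0,0],0],[[0,0,0],[0,0,0],0]]'
```

```text
time: 19.4
ee_pos: [0.5154, 0.0934, 0.0679]
tcp_rot: [[0.996, 0.09, -0.001], [0.09, -0.996, 0.0], [-0.001, -0.0, -1.0]]
wrist_force: [-0.1, -0.5, -1.9]
finger_gap: 0.316
finger_force: 30.0
time: 19.57
ee_pos: [0.5154, 0.0934, 0.0639]
tcp_rot: [[0.996, 0.09, -0.001], [0.09, -0.996, 0.0], [-0.001, -0.0, -1.0]]
wrist_force: [0.1, -0.2, -1.7]
finger_gap: 0.314
finger_force: 30.0
time: 19.9
ee_pos: [0.5157, 0.0934, 0.0594]
tcp_rot: [[0.996, 0.09, -0.0], [0.09, -0.996, 0.0], [-0.0, -0.0, -1.0]]
wrist_force: [-0.4, -0.3, -1.8]
finger_gap: 0.314
finger_force: 30.0
```

Nearly seated, with no side forces. Release it and retreat straight up, then back.

```bash

python3 -m creep '[[[0,0,0],[0,0,0],0.5],[[0,0,0],[0,0,0],0.5],[[0,0,0],[0,0,0],0.5],[[0,0,0.02],[0,0,0],0.5],[[0,0,0.03],[0,0,0],0.5],[[0,0,0.03],[0,0,0],0.5],[[0,0,0.03],[0,0,0],0.5],[[0,0,0],[0,0,0],0.5]]'
python3 -m creep '[[[-0.01,-0.035,0.01],[0,0,0],0.5],[[-0.01,-0.035,0.01],[0,0,0],0.5],[[-0.01,-0.035,0],[0,0,0],0.5],[[-0.01,-0.035,0],[0,0,0],0.5],[[-0.01,-0.035,0],[0,0,0],0.5],[[-0.01,-0.035,0],[0,0,0],0.5],[[0,0,0],[0,0,0],0.5],[[0,0,0],[0,0,0],0.5]]'
python3 - <<'E'
from rig import bot
from h import *
cc={n:bot.capture(n) for n in("top","side")};pickle.dump(cc,open("c7.pkl","wb"))
a=cc["top"]["pixels"][155:240,225:305,::-1];b=cc["side"]["pixels"][170:255,215:295,::-1]
f=lambda p:cv2.resize(np.ascontiguousarray(p),(400,425),interpolation=cv2.INTER_CUBIC)
cv2.imwrite("pics/v7.png",np.hstack([f(a),f(b)]))
E
```

```text
time: 20.57
ee_pos: [0.518, 0.0935, 0.1752]
tcp_rot: [[0.996, 0.09, 0.01], [0.09, -0.996, -0.0], [0.01, 0.001, -1.0]]
wrist_force: [1.0, -0.5, -0.5]
finger_gap: 0.501
finger_force: 0.0
time: 21.23
ee_pos: [0.4553, -0.1178, 0.1892]
tcp_rot: [[0.996, 0.087, -0.0], [0.087, -0.996, 0.0], [-0.0, -0.0, -1.0]]
wrist_force: [-0.3, -0.3, -0.1]
finger_gap: 0.501
finger_force: 0.0
```

View pics/v7.png

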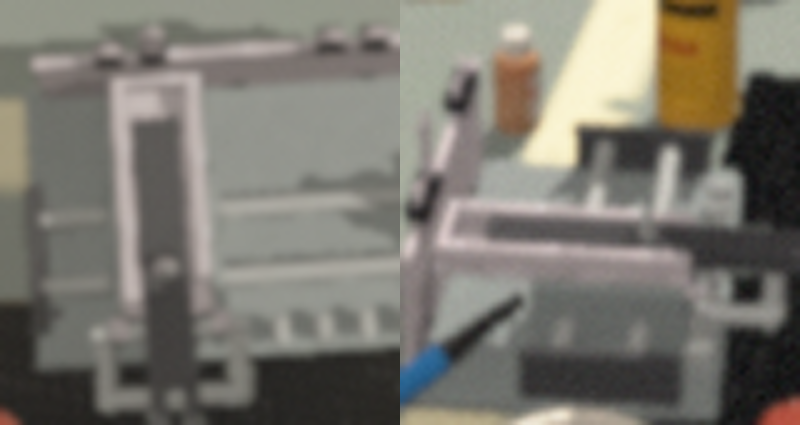

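The pin shows through the arm's hole (left 165,268; right 648,225). The arm is flat in the channel, the fork is out over the bar at (170,400), and the carriage is level with the tall clip at (152,40). Handing in.

```bash
python3 -c "
from rig import bot
print(bot.sign_off())"
```

```text
the job is handed in; nothing more can be done
None
```

The job is handed in: the carriage is locked in the notch level with the tall marker, and the arm is back on the pin, flat in its channel with the fork to the front. The final pictures show this, but the sign-off gave no verdict.

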